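# Set the canvas tray of a table easel at the tape mark and lock its cam lever

## Robot

A 6-joint arm with a two-finger parallel gripper is mounted at the origin on the work surface. World frame = base frame: x ahead of the robot, y to its left, z up, the work surface at z = 0. Lengths are in m, angles in rad, forces in N, time in s.
With the tool pointing down it reaches from about 0.25 to 0.775 m from the base axis. Payload 4 kg.
Tool frame: the origin (TCP) lies at the very end of the fingers, on their centre line; the grasp point (between the pads) lies 19 mm behind it (bot.pinch_z is the z of the grasp point in the tool frame, in m); z points along the fingers, y is the line along which they close (so a half turn about z gives the same grasp; the last joint's range is limited). The gripper opens to 94 mm and grips with 3 to 60 N. Pads are 16 mm wide; open, the fingers measure 119 mm over their backs; the gripper's body (75 mm by 177 mm) begins 78 mm behind the grasp point.
Start: joints at [-1.44, 0.087, 1.371, -0, 1.684, -0.103], TCP at [0.127, -0.535, 0.183] pointing down, gripper open.
Joint ranges: [-3.1, 3.1], [-0.76, 2.03], [0.27, 2.55], [-1.08, 4.22], [0.17, 2.65], [-2.57, 2.57]. Speed limits (rad/s): [2.79, 2.79, 3.14, 3.14, 3.14, 3.14].

## Interface

Orientations are given as a unit quaternion [x, y, z, w].
In Python, from bench import bot gives the robot as it stands.
- The arm moves only by the tool drive_tool, never from a script. Its argument "steps" is a list of rows, each a list of 3 entries, a list of its own where there are three numbers: the finger opening in mm, from 0 to 94, then the shift along the tool's x, y, z in mm, then the turn, a rotation vector about the tool's x, y, z in rad. A call has 1 to 20 rows; each row is the pose to reach, as a shift and turn from the pose commanded when the call began, along the tool's axes at that moment; what a row does not reach only later rows make up. A row lasts 1/10 s, in which the tool goes at most 50 mm and 8.59 degrees, less where a joint would pass 70% of its speed; a pose out of reach is approached as far as the arm can. A call with a gripper value outside its range is refused whole. The fingers move at their own pace and stop on an object; "newtons" is the grip in N (left out, the last holds). Time passes only in rows, so rows that repeat a pose let the fingers close. It gives the time, the measured TCP pose, the force, the opening and the grip force at its end, in the units of the state.
- bot.read_state(): the state, without advancing time (a new reading comes with each control period).
- bot.capture(name): name is "scene" or "top" or "wrist"; returns a dict with "pixels" (384x512x3 uint8, blue, green, red), "intrinsics" (3x3 intrinsics, pixels), "xyz" and "rotation" of the camera in the world. Camera axes: x right, y down, z forward; pixel columns grow to the right and rows downward; lengths in m; the calibration is good to about 2 mm. A picture is of the moment at which its call begins. There is no depth.
- bot.finish_job(): hands the job in; it is judged then, once.
The state is a dict: "clock": time; "joint_positions": joint angles; "dq": joint speeds; "effort": joint torques, N m; "position": TCP position; "ee_rot": TCP orientation; "contact_force": force on the tool from outside, world axes, zero at the start; "torque": the same for the moment, N m; "opening": opening from 0.0 (shut) to 1.0 (fully open); "grip_force": force on a finger pad.
Only numpy, scipy, OpenCV 4.12 (cv2) and the standard library are available. Lean on these libraries where they do the work, as an engineer would, in place of code of your own. Each camera call takes 0.05 s, during which the arm holds its last target. There are 200 camera calls.

## Task

Push the canvas tray of the table easel up its sloping mast, with the orange cam lever still open, until the uphill face of the tray board is level with the lower edge of the red tape on the mast. Hold it there, for it slides back if let go, and squeeze the lever fully closed against the black grip of the tray. Finish while still holding it: fingers squeezing lever and grip together, tray at the mark, and everything else on the bench left where it stands.

Things in the scene. Friction and masses are not known exactly. Their poses are not given: they have to be found in the camera images.
- easel: Table easel, fixed. Flat wooden foot frame 380 x 232 mm, 25 mm high; over its middle line an aluminium mast (24 mm wide, 430 mm long) climbing at 25 degrees, low end towards the robot. Origin: middle of the frame on the bench; x level, the way the mast climbs; y left across it; z up. The mast's top face is 45 mm above the bench at x = -170 mm, y = 0. A fixed wooden bar crosses the mast's top end.
- mark (a point): Length mark: lower edge of the red tape (band 10 mm wide round the mast), middle of the mast's top face. 50 to 140 mm uphill of the tray's start; differs each time. Axes (called mast axes below): x uphill along the mast (25 degrees above level), y across it to the left, z square out of its top face.
- tray_edge (a point): Middle of the tray board's uphill face, on the mast's top face: bring it to the mark. Mast axes. From here: wooden board x -10 to 0 mm, y -110 to 110, z 10 to 38, with a lip on its uphill side; push it on its downhill face. Carriage plate below it: top z = 9, x -90 to 0, y -46 to 20. At the start it rests at its lower stop; travel 165 mm. It weighs 0.6 kg, slides back if let go, takes 2 to 4 N to push.
- grip_mid (a point): In the black grip, an upright fin fixed on the carriage, downhill of the tray board: 66 mm along the mast, 8 mm thick (y), 38 mm high (z 9 to 47 above the mast's top face). Point at half thickness, 10 mm downhill of the board's downhill face, z = 35 mm, 39 mm right (-y) of the mast's middle. Mast axes. The fin ends 7 mm uphill of this point; its right side (-y) is free for a finger.
- lever (a joint): Angle of the orange cam lever: 0 fully closed at its stop, beside the grip; grows as the tip swings left (+y), away from the grip, over the mast. Starts at 0.42 to 0.55, limit 0.60, stays where left. Closing takes 2 N at the tip, up to 10 N in the last 0.3 rad, where the cam clamps the mast. Outer width over grip and lever: 20 mm closed (4 mm gap between), 51 mm at 0.55 rad.
- lever_tip (a point): In the lever's orange paddle, left of the grip: 59 mm long from the pivot, 8 mm thick, 32 mm high (z 13 to 45 above the mast's top face). The tip end points uphill at the tray board. Point at half thickness, 52 mm from the pivot, z = 29 mm. The pivot is square to the mast, 62 mm downhill of the board's downhill face, 27 mm right (-y) of the mast's middle.

How it is judged:
By the outcome, as a careful person would: the job done as asked, in the order asked, and still so for the second after the job is handed in, while the arm keeps its last pose, push and grip.
It also fails if it takes over 40 s, if anything falls off the work surface, if the arm or the gripper's body presses on something with over 40 N, if the wrist force passes 120 N, or if a joint passes its speed limit or range.

## Working session

There is one attempt and no reset: what is moved stays moved. The work goes in short steps, Python scripts to look and compute and a tool call to move; the robot and the scene stay as the last step left them, time stands still between calls to the robot, and variables do not carry over. Pictures are saved under pics/ and viewed, at most 11 in all, crops included, and the job is handed in when it is done.

Besides the shell and the picture viewer there is one more tool, called after "Call:" as name([rows], argument=value, ...), one row to a line, values as JSON. drive_tool: Moves the arm, as the interface text tells. Its arguments: {"type":"object","properties":{"steps":{"type":"array","items":{"type":"array"}},"newtons":{"type":"number"}},"required":["steps"]}

```bash
ls; mkdir -p pics
python3 - <<'E'
from bench import bot
import cv2,numpy as np
for n in ("scene","top"):
    c=bot.capture(n); cv2.imwrite(f"pics/{n}0.png",c["pixels"]); print(n,c["intrinsics"],c["xyz"],c["rotation"])
print(bot.read_state(), bot.pinch_z)
E
```

```text
pics
scene [[482.3674562    0.         247.49612181]
 [  0.         482.3674562  188.09083024]
 [  0.           0.           1.        ]] [0.99723955 0.13486978 0.55011423] [ 0.56057722  0.73984242 -0.29646883 -0.22470562]
top [[470.21675674   0.         256.04016525]
 [  0.         470.21675674 186.4357094 ]
 [  0.           0.           1.        ]] [0.48398502 0.01153687 0.76255695] [ 0.71473868 -0.69736442  0.03265775 -0.04201126]
{'clock': 0.1, 'joint_positions': array([-1.44012291e+00,  8.79112938e-02,  1.37204330e+00,  1.49949084e-05,
        1.68360372e+00, -1.03131083e-01]), 'dq': array([ 0.00120046, -0.0024481 , -0.00480759,  0.00163962, -0.00145875,
       -0.00026919]), 'effort': array([ 1.78506412e-03, -3.41251409e+01, -3.03302085e+01,  7.19453185e-02,
        3.04386124e-02, -1.02340555e-04]), 'position': array([ 0.12734058, -0.53452316,  0.18143511]), 'ee_rot': array([ 9.93174133e-01,  1.16636938e-01, -6.08434580e-06, -9.82837826e-04]), 'contact_force': array([ 0.08754101, -0.28475908, -0.11856606]), 'torque': array([-0.01655382, -0.00854916, -0.0395721 ]), 'grip_force': 0.0, 'opening': 0.9981752964942567} -0.0188
```

```bash
python3 -c "
import cv2,numpy as np
cv2.imwrite('pics/a.png',cv2.resize(cv2.imread('pics/top0.png'),(800,600),interpolation=cv2.INTER_CUBIC))"
```

```text
(no output)
```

View pics/a.png

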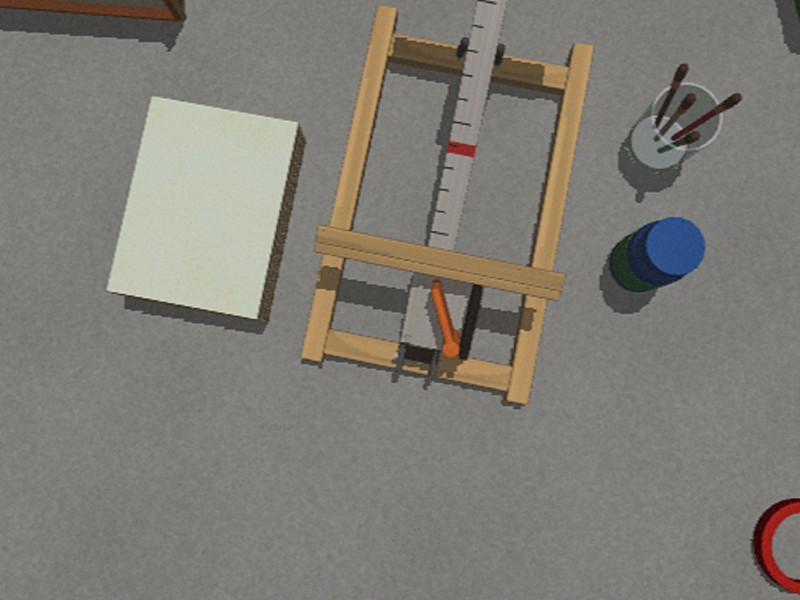

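View pics/scene0.png

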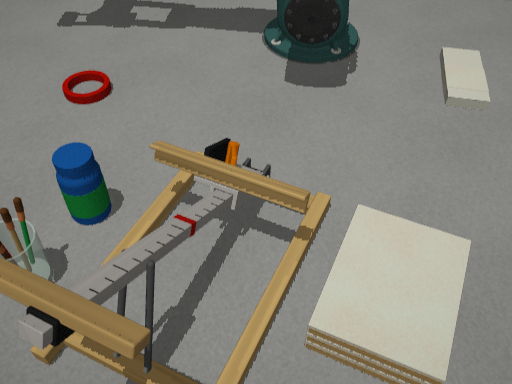

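The top view shows the mast running from (440,250) to (490,0) with the tape near (461,149). The board spans (316,238)–(562,288), with the lever's pivot at (451,350) and its tip at (436,284), and the grip at (478,286)–(465,357), all in the 800x600 view. The scene view confirms this layout: jar and cup to the right of the easel, canvas stack to the left.

```bash
cat > h.py <<'E'
import numpy as np, cv2
from bench import bot
from scipy.spatial.transform import Rotation as R
def ray(c,uv):
    d=np.linalg.inv(c["intrinsics"])@np.r_[uv,1.]; return np.array(c["xyz"]),R.from_quat(c["rotation"]).as_matrix()@d
def onplane(c,uv,p0,n):
    o,d=ray(c,uv); return o+d*(np.dot(np.subtract(p0,o),n)/np.dot(d,n))
def proj(c,P):
    q=R.from_quat(c["rotation"]).as_matrix().T@(np.asarray(P)-c["xyz"]); q=c["intrinsics"]@q; return q[:2]/q[2]
def mask(img,k):
    h=cv2.cvtColor(img,cv2.COLOR_BGR2HSV); H,S,V=cv2.split(h)
    m={"red":((H<4)|(H>174))&(S>170)&(V>80),"orange":(H>5)&(H<14)&(S>200)&(V>120),
       "wood":(H>12)&(H<24)&(S>70)&(V>110)}[k]
    return m.astype(np.uint8)
def comps(m,amin=15):
    n,l,s,c=cv2.connectedComponentsWithStats(m); return [(s[i],c[i],l==i) for i in range(1,n) if s[i][4]>=amin]
E
python3 - <<'E'
from h import *
c=bot.capture("top"); im=c["pixels"]
cor=np.array([(302,360),(527,404),(593,45),(377,6)])/1.5625
P=np.array([onplane(c,u,[0,0,.025],[0,0,1]) for u in cor]); print(P.round(4))
print([np.linalg.norm(P[i]-P[(i+1)%4]).round(4) for i in range(4)])
d=(P[2]+P[3]-P[0]-P[1]); yaw=np.arctan2(d[1],d[0]); l=(P[3]+P[0]-P[1]-P[2]); yaw2=np.arctan2(-l[0],l[1])
print("yaw",yaw,yaw2,"ctr",P.mean(0))
for k in("red","orange"):
    for s,ce,_ in comps(mask(im,k)): print(k,s,ce)
s=bot.capture("scene")
for k in("red","orange"):
    for st,ce,_ in comps(mask(s["pixels"],k)): print("scene",k,st,ce)
E
```

```text
[[ 0.4906  0.1187  0.025 ]
 [ 0.4528 -0.1064  0.025 ]
 [ 0.8253 -0.1725  0.025 ]
 [ 0.8636  0.0542  0.025 ]]
[np.float64(0.2282), np.float64(0.3783), np.float64(0.2299), np.float64(0.3786)]
yaw -0.17341978964147584 -0.167028459138351 ctr [ 0.65806605 -0.02647186  0.025     ]
red [286  91  18   9 106] [295.19811321  95.00943396]
red [487 321  25  59 499] [497.49098196 349.78757515]
scene red [ 62  71  48  33 832] [85.94350962 86.92307692]
scene red [175 215  21  12  85] [185.87058824 219.48235294]
```

```bash
cat >> h.py <<'E'
yaw=-0.172; ctr=np.array([0.658,-0.0265,0.])
A=np.deg2rad(25)
E_=R.from_euler("z",yaw).as_matrix()
M=E_@np.array([[np.cos(A),0,-np.sin(A)],[0,1,0],[np.sin(A),0,np.cos(A)]])  # mast axes, columns
M0=ctr+E_@np.array([-.170,0,.045])   # mast-frame origin
def mast(P): return M.T@(np.asarray(P)-M0)
def world(m): return M0+M@np.asarray(m)
def onmast(c,uv,z=0.): return mast(onplane(c,uv,world([0,0,z]),M[:,2]))
E
python3 - <<'E'
from h import *
c=bot.capture("top"); im=c["pixels"]; s=bot.capture("scene")
for n,cc in(("top",c),("scene",s)):
    k=[x for x in comps(mask(cc["pixels"],"red")) if x[0][4]<150][0]
    ys,xs=np.nonzero(k[2]); q=np.array([onmast(cc,(x,y)) for x,y in zip(xs,ys)])*1e3
    print(n,"tape centre",np.mean(q,0).round(1),"min",q.min(0).round(1),"max",q.max(0).round(1))
f=1/1.5625
T=lambda u,z:print(u,z,(onmast(c,np.array(u)*f,z)*1e3).round(1))
print("board top ends uphill/downhill z=38")
for u in [(318,226),(563,275),(316,240),(560,287),(316,250),(558,299)]: T(u,.038)
print("lever pivot, tip z45"); T((451,350),.045); T((436,284),.045)
print("grip z47"); T((478,286),.047); T((465,357),.047)
print(im[int(300*f),int(440*f)], cv2.cvtColor(im,cv2.COLOR_BGR2HSV)[int(300*f),int(440*f)])
cr=im[120:250,190:370]; cv2.imwrite("pics/crop1.png",cv2.resize(cr,None,fx=4,fy=4,interpolation=cv2.INTER_CUBIC))
E
```

```text
top tape centre [ 2.099e+02  1.000e-01 -0.000e+00] min [205.5 -10.9  -0. ] max [214.4  12.3   0. ]
scene tape centre [212.2   4.1   0. ] min [207.7  -8.7  -0. ] max [218.7  16.8   0. ]
board top ends uphill/downhill z=38
(318, 226) 0.038 [126.2 109.5  38. ]
(563, 275) 0.038 [ 125.2 -106.9   38. ]
(316, 240) 0.038 [113.4 109.5  38. ]
(560, 287) 0.038 [ 114.1 -107.    38. ]
(316, 250) 0.038 [104.4 108.3  38. ]
(558, 299) 0.038 [ 103.1 -108.    38. ]
lever pivot, tip z45
(451, 350) 0.045 [ 39. -26.  45.]
(436, 284) 0.045 [97.3 -1.1 45. ]
grip z47
(478, 286) 0.047 [103.5 -36.9  47. ]
(465, 357) 0.047 [ 35.8 -39.4  47. ]
[ 48 100 190] [ 11 191 190]
```

View pics/crop1.png

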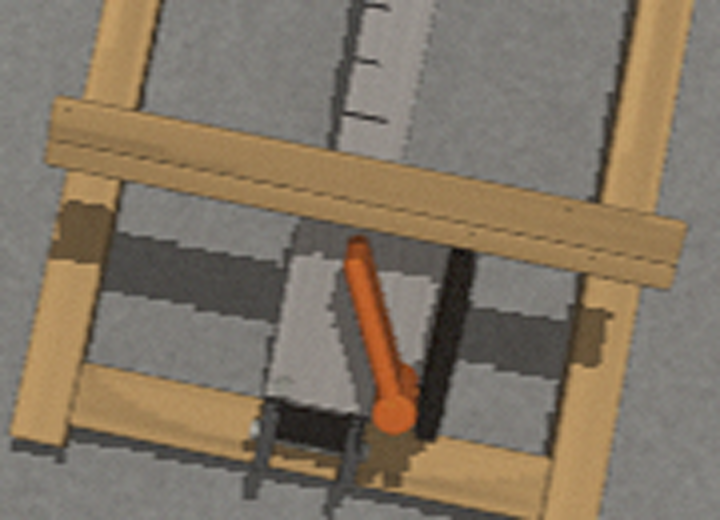

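```bash
cat >> h.py <<'E'
RT=np.column_stack([M[:,0],-M[:,1],-M[:,2]])
def delta(P,Rt=RT):
    s=bot.read_state(); R0=R.from_quat(s["ee_rot"]).as_matrix()
    return (R0.T@(np.asarray(P)-s["position"])*1e3).round(1), R.from_matrix(R0.T@Rt).as_rotvec().round(4)
def tcp(): 
    s=bot.read_state(); R0=R.from_quat(s["ee_rot"]).as_matrix()
    return "mast mm",(mast(s["position"])*1e3).round(1),"rot err",R.from_matrix(R0.T@RT).as_rotvec().round(4),"F mast",(M.T@s["contact_force"]).round(2),"open",round(s["opening"]*94,1),"grip",round(s["grip_force"],1),"t",s["clock"]
E
python3 - <<'E'
from h import *
print(world([.08,-.018,.12]),delta([.32,-.2,.32]),delta(world([.08,-.018,.12])),tcp())
E
```

```text
[ 0.50889659 -0.01886786  0.1875664 ] (array([ 264.9, -281.2, -137.7]), array([-0.0892,  0.4303,  0.3991])) (array([ 490.6, -413.6,   -5.1]), array([-0.0892,  0.4303,  0.3991])) ('mast mm', array([-182.9, -591.7,  236.6]), 'rot err', array([-0.0892,  0.4303,  0.3991]), 'F mast', array([-0.7 ,  0.36,  0.  ]), 'open', 93.6, 'grip', 0.0, 't', 0.3)
```

Call:
drive_tool([
  [80,[265,-281,-138],[0,0,0]],
  [80,[265,-281,-138],[0,0,0]],
  [80,[265,-281,-138],[0,0,0]],
  [80,[265,-281,-138],[0,0,0]],
  [80,[265,-281,-138],[0,0,0]],
  [80,[265,-281,-138],[0,0,0]],
  [80,[265,-281,-138],[0,0,0]],
  [80,[265,-281,-138],[0,0,0]],
  [80,[491,-414,-5],[-0.089,0.43,0.399]],
  [80,[491,-414,-5],[-0.089,0.43,0.399]],
  [80,[491,-414,-5],[-0.089,0.43,0.399]],
  [80,[491,-414,-5],[-0.089,0.43,0.399]],
  [80,[491,-414,-5],[-0.089,0.43,0.399]],
  [80,[491,-414,-5],[-0.089,0.43,0.399]],
  [80,[491,-414,-5],[-0.089,0.43,0.399]],
  [80,[491,-414,-5],[-0.089,0.43,0.399]],
  [80,[491,-414,-5],[-0.089,0.43,0.399]],
  [80,[491,-414,-5],[-0.089,0.43,0.399]],
])

```text
clock: 2.1
position: [0.5093, -0.0201, 0.1892]
ee_rot: [0.972, -0.085, 0.217, 0.019]
contact_force: [-0.1, -0.7, -1.1]
opening: 0.851
grip_force: 0.0
```

Run:
```python
from h import *
print(tcp())
w=bot.capture("wrist"); cv2.imwrite("pics/w1.png",w["pixels"]); print(w["xyz"],R.from_quat(w["rotation"]).as_matrix()@[0,0,1])
f=lambda n,m:print(n,proj(w,world(np.array(m)/1e3)).round(0))
f("face L top",[103,50,38]);f("face R",[103,-90,38]);f("grip end",[100,-39,47]);f("pivot",[41,-27,45]);f("mark L",[205,12,0]);f("mark R",[205,-12,0])
```

```text
('mast mm', array([ 81.3, -19.2, 121.2]), 'rot err', array([ 0.0017, -0.0025, -0.0018]), 'F mast', array([-0.42, -0.65, -1.02]), 'open', 80.0, 'grip', 0.0, 't', 2.1)
[ 0.48663042 -0.01749162  0.40275198] [ 0.18621242 -0.03308256 -0.98195238]
face L top [171. 164.]
face R [336. 163.]
grip end [277. 169.]
pivot [262. 235.]
mark L [217.  42.]
mark R [244.  42.]
```

View pics/w1.png

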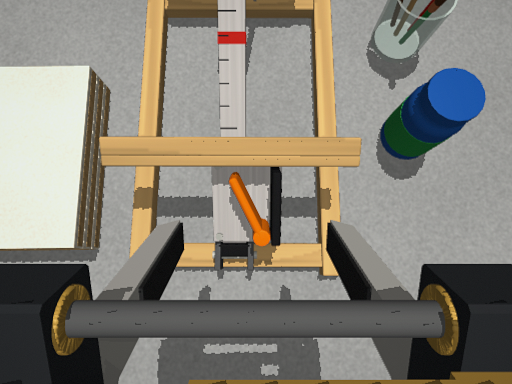

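The wrist view matches the predictions within 2 px: tape (232,38), board's downhill edge at row 165, grip end (277,168), pivot (262,234), lever tip (235,177). The fingers straddle the grip and lever.

```bash
cat >> h.py <<'E'
def marks(show=True):
    w=bot.capture("wrist"); k=max([x for x in comps(mask(w["pixels"],"red")) if x[1][0]>150 and x[1][0]<350],key=lambda x:x[0][4])
    ys,xs=np.nonzero(k[2]); c=np.array([xs.mean(),ys.mean()]); l=k[0]; 
    return w,"tape ctr",(onmast(w,c)*1e3).round(1),"lower edge",(onmast(w,(c[0],l[1]+l[3]-.5))*1e3).round(1),"upper",(onmast(w,(c[0],l[1]-.5))*1e3).round(1)
def board(w,z=.038,n=9):
    # wood rows at several columns across the board: uphill and downhill visible edges, in mast mm at height z
    m=mask(w["pixels"],"wood"); k=max(comps(cv2.morphologyEx(m,cv2.MORPH_OPEN,np.ones((3,25)))),key=lambda x:x[0][4] if x[0][1]<250 else 0)
    l=k[0]; out=[]
    for x in np.linspace(l[0]+8,l[0]+l[2]-8,n).astype(int):
        r=np.nonzero(k[2][:,x])[0]; out.append((x,r.min(),r.max()))
    return l,out
E
python3 - <<'E'
from h import *
w,*t=marks(); print(t)
l,o=board(w); print(l,o)
for x,a,b in o[::4]: print((onmast(w,(x,a-.5),.038)*1e3).round(1),(onmast(w,(x,b+.5),.038)*1e3).round(1))
E
```

```text
['tape ctr', array([209.1,  -1.1,  -0. ]), 'lower edge', array([203.8,  -1. ,   0. ]), 'upper', array([213.6,  -1.2,  -0. ])]
[  99  137  262   29 7550] [(np.int64(107), np.int64(137), np.int64(165)), (np.int64(137), np.int64(137), np.int64(165)), (np.int64(168), np.int64(137), np.int64(165)), (np.int64(199), np.int64(137), np.int64(165)), (np.int64(230), np.int64(137), np.int64(165)), (np.int64(260), np.int64(137), np.int64(165)), (np.int64(291), np.int64(137), np.int64(165)), (np.int64(322), np.int64(137), np.int64(165)), (np.int64(353), np.int64(137), np.int64(165))]
[126.2 101.7  38. ] [101.8 104.3  38. ]
[125.8  -0.4  38. ] [1.015e+02 1.000e-01 3.800e+01]
[ 125.5 -102.5   38. ] [ 101.1 -104.1   38. ]
```

Call:
drive_tool([
  [80,[-1,0,40],[0,0,0]],
  [80,[-1,0,80],[0,0,0]],
  [80,[-1,0,95],[0,0,0]],
  [80,[-1,0,106],[0,0,0]],
  [80,[-1,0,106],[0,0,0]],
])

```text
clock: 2.7
position: [0.5519, -0.0269, 0.0898]
ee_rot: [0.973, -0.084, 0.215, 0.019]
contact_force: [0.4, -0.7, 0.1]
opening: 0.853
grip_force: 0.0
```

Run:
```python
from h import *
print(tcp()); w,*t=marks(); print(t); l,o=board(w)
for x,a,b in o[::4]: print((onmast(w,(x,a-.5),.038)*1e3).round(1),(onmast(w,(x,b+.5),.038)*1e3).round(1))
cv2.imwrite("pics/w2.png",w["pixels"])
```

```text
('mast mm', array([ 78.3, -18.6,  13. ]), 'rot err', array([ 0.0012,  0.0021, -0.0008]), 'F mast', array([ 0.52, -0.59, -0.16]), 'open', 80.1, 'grip', 0.0, 't', 2.7)
['tape ctr', array([205.3,  -0.9,  -0. ]), 'lower edge', array([204.3,  -0.9,  -0. ]), 'upper', array([206.4,  -0.9,   0. ])]
[127. 104.  38.] [102.3 108.3  38. ]
[126.3  -0.4  38. ] [101.5   0.3  38. ]
[ 125.5 -105.1   38. ] [ 101.3 -107.9   38. ]
```

View pics/w2.png

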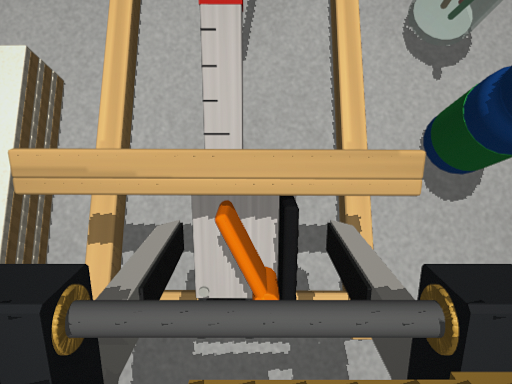

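Run:
```python
from h import *
c=bot.capture("top"); s=bot.capture("scene")
h=cv2.cvtColor(c["pixels"],cv2.COLOR_BGR2HSV)
for n,cc in(("top",c),("scene",s)):
    h=cv2.cvtColor(cc["pixels"],cv2.COLOR_BGR2HSV)
    m=((h[...,0]>100)&(h[...,0]<125)&(h[...,1]>150)).astype(np.uint8)
    for st,ce,_ in comps(m,100): print(n,st,ce)
top=(675,247); L=np.array(top)/1.5625
for z in (.08,.10,.12,.14):
    P=onplane(c,L,[0,0,z],[0,0,1]); print(z,P.round(3),"easel",(E_.T@(P-ctr)).round(3),"scene px",proj(s,P).round(0))
for m in ([106,-110,24],[198,-110,24],[124,-110,38],[216,-110,38]): print(m,world(np.array(m)/1e3).round(3),"easel",(E_.T@(world(np.array(m)/1e3)-ctr)).round(3))
```

```text
top [ 409  139   42   39 1112] [431.03327338 156.93435252]
scene [  52  143   51   53 1991] [ 76.38021095 169.00200904]
scene [ 72 203  39  22 228] [ 94.06140351 217.46491228]
0.08 [ 0.604 -0.235  0.08 ] easel [-0.017 -0.214  0.08 ] scene px [ 68. 173.]
0.1 [ 0.601 -0.228  0.1  ] easel [-0.022 -0.208  0.1  ] scene px [ 70. 161.]
0.12 [ 0.597 -0.22   0.12 ] easel [-0.027 -0.201  0.12 ] scene px [ 72. 150.]
0.14 [ 0.594 -0.213  0.14 ] easel [-0.032 -0.195  0.14 ] scene px [ 75. 138.]
[106, -110, 24] [ 0.556 -0.12   0.112] easel [-0.084 -0.11   0.112]
[198, -110, 24] [ 0.638 -0.135  0.15 ] easel [-0.001 -0.11   0.15 ]
[124, -110, 38] [ 0.567 -0.122  0.132] easel [-0.074 -0.11   0.132]
[216, -110, 38] [ 0.649 -0.137  0.171] easel [ 0.01  -0.11   0.171]
```

Jar clears the path (easel y ≈ -0.205, radius about 30 mm). Next, approach the board to find contact.

Call:
drive_tool([
  [76,[12,0,-2],[0,0,0]],
  [76,[15,0,-2],[0,0,0]],
  [76,[18,0,-2],[0,0,0]],
  [76,[20,0,-2],[0,0,0]],
  [76,[20,0,-2],[0,0,0]],
])

```text
clock: 3.35
position: [0.5697, -0.0291, 0.1014]
ee_rot: [0.973, -0.084, 0.216, 0.019]
contact_force: [0.2, -0.1, -0.3]
opening: 0.81
grip_force: 0.0
```

```bash
cat > look.py <<'E'
from h import *
print(tcp()); w=bot.capture("wrist"); l,o=board(w)
for x,a,b in o[::4]: print((onmast(w,(x,a-.5),.038)*1e3).round(1),(onmast(w,(x,b+.5),.038)*1e3).round(1))
E
python3 look.py
```

```text
('mast mm', array([ 99.4, -17.7,  15.9]), 'rot err', array([ 0.0005, -0.    ,  0.0005]), 'F mast', array([ 0.06, -0.08, -0.37]), 'open', 76.2, 'grip', 0.0, 't', 3.35)
[126.9 103.6  38. ] [102.1 107.6  38. ]
[126.8  -0.2  38. ] [101.4   0.4  38. ]
[ 126.2 -104.7   38. ] [ 100.8 -107.5   38. ]
```

Call:
drive_tool([
  [76,[1,0,0],[0,0,0]],
  [76,[2,0,0],[0,0,0]],
  [76,[3,0,0],[0,0,0]],
  [76,[3,0,0],[0,0,0]],
])

```text
clock: 3.8
position: [0.5722, -0.0296, 0.1026]
ee_rot: [0.973, -0.084, 0.216, 0.019]
contact_force: [-0.7, -0.3, 0.0]
opening: 0.808
grip_force: 0.0
```

```bash
python3 look.py
```

```text
('mast mm', array([102.3, -17.7,  15.8]), 'rot err', array([0.0005, 0.    , 0.0004]), 'F mast', array([-0.54, -0.42,  0.29]), 'open', 75.9, 'grip', 0.0, 't', 3.8)
[127.5 103.3  38. ] [102.6 107.4  38. ]
[126.9  -0.7  38. ] [ 1.013e+02 -1.000e-01  3.800e+01]
[ 126.2 -105.    38. ] [ 101.2 -107.8   38. ]
```

Run:
```python
from h import *
w=bot.capture("wrist"); c=bot.capture("top"); s=bot.capture("scene")
a=w["pixels"][120:384,100:400]; b=cv2.resize(s["pixels"][110:240,110:330],None,fx=2.2,fy=2.2,interpolation=cv2.INTER_CUBIC)
print(a.shape,b.shape)
b=b[:264]; cv2.imwrite("pics/p3.png",np.hstack([a,b[:,:484]]))
for n,m in (("tip L",[110,20,16]),("R",[110,-56,16]),("boardtop",[101,-18,38])): print(n,proj(w,world(np.array(m)/1e3)).round(0), proj(s,world(np.array(m)/1e3)).round(0))
```

```text
(264, 300, 3) (286, 484, 3)
tip L [192. 208.] [238. 184.]
R [314. 208.] [187. 166.]
boardtop [253. 235.] [218. 158.]
```

View pics/p3.png

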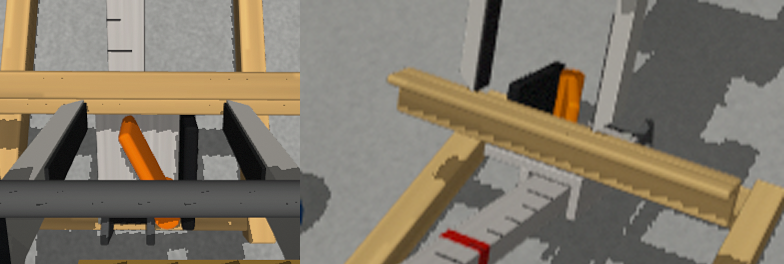

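The wrist view (left) shows both fingertips just short of the board's downhill edge (full-frame row ~234). The scene view (right) shows them behind the board. No contact yet, so I keep creeping.

Call:
drive_tool([
  [76,[1,0,0],[0,0,0]],
  [76,[2,0,0],[0,0,0]],
  [76,[3,0,0],[0,0,0]],
  [76,[4,0,0],[0,0,0]],
  [76,[4,0,0],[0,0,0]],
])

```text
clock: 4.5
position: [0.5758, -0.0302, 0.1043]
ee_rot: [0.973, -0.084, 0.216, 0.019]
contact_force: [0.4, 1.0, 0.1]
opening: 0.807
grip_force: 0.0
```

```bash
python3 look.py
```

```text
('mast mm', array([106.4, -17.7,  15.9]), 'rot err', array([ 0.0005, -0.0001,  0.0004]), 'F mast', array([0.21, 1.06, 0.02]), 'open', 75.8, 'grip', 0.0, 't', 4.5)
[127.1 103.5  38. ] [102.4 107.5  38. ]
[127.   -0.6  38. ] [101.7  -0.   38. ]
[ 126.3 -104.9   38. ] [ 101.  -107.7   38. ]
```

Run:
```python
from h import *
w=bot.capture("wrist"); s=bot.capture("scene")
a=cv2.resize(w["pixels"][180:320,150:350],(800,560)[:2],interpolation=cv2.INTER_CUBIC)
cv2.imwrite("pics/p4.png",a)
pr=lambda m:(( proj(w,world(np.array(m)/1e3))-[150,180])*4).round(0)
for m in ([114,20,16],[114,20,38],[114,20,60],[98,20,38],[98,20,16],[101.5,0,38],[101.5,0,10],[126,0,38],[111,0,38],[94,-39,47]): print(m,pr(m))
print(mast(w["xyz"]))
```

```text
[114, 20, 16] [166. 113.]
[114, 20, 38] [138. 159.]
[114, 20, 60] [103. 217.]
[98, 20, 38] [144. 266.]
[98, 20, 16] [171. 210.]
[101.5, 0, 38] [284. 243.]
[101.5, 0, 10] [300. 176.]
[126, 0, 38] [279.  76.]
[111, 0, 38] [282. 179.]
[94, -39, 47] [565. 319.]
[ 0.1763084  -0.01909879  0.21883832]
```

View pics/p4.png

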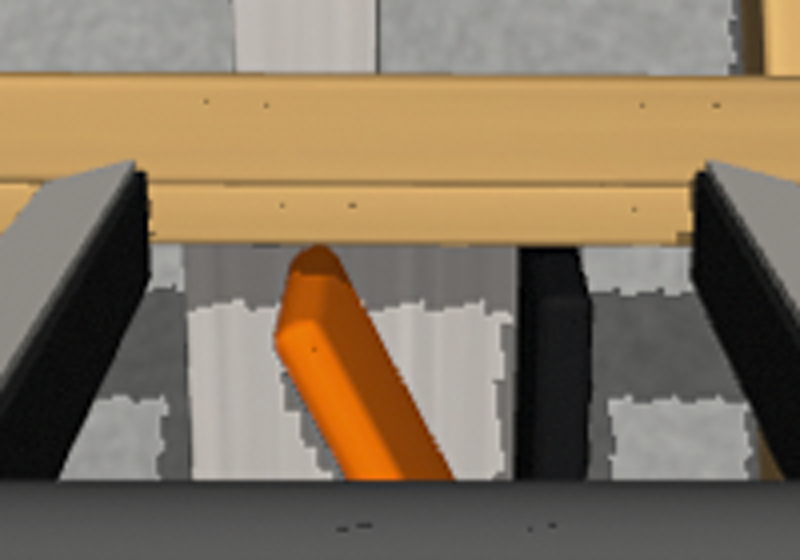

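The zoom shows the fingertips at (150,175)–(150,280), drawn over the board (rows 75–243). So they appear to lie above it, not behind it. I'll check the fingertips' true depth from their pixel separation.

Run:
```python
from h import *
w=bot.capture("wrist"); s=bot.read_state(); K=w["intrinsics"]
Rw=R.from_quat(w["rotation"]).as_matrix(); Rt=R.from_quat(s["ee_rot"]).as_matrix()
print("f",K[0,0],"cam in tool mm",(Rt.T@(w["xyz"]-s["position"])*1e3).round(1),"cam z in tool",(Rt.T@Rw[:,2]).round(3))
f=K[0,0]
# tip corners full px
for n,u in (("L up",(150+150/4,180+172/4)),("L dn",(150+150/4,180+282/4)),("R up",(150+694/4,180+175/4)),("R dn",(150+694/4,180+280/4))):
    for z in (0,-.02,-.03): # tool z planes
        P=onplane(w,u,s["position"]+Rt@[0,0,z],Rt[:,2]); print(n,z*1e3,(Rt.T@(P-s["position"])*1e3).round(1))
```

```text
f 341.854599877543 cam in tool mm [  70.1    1.5 -203. ] cam z in tool [-0.246 -0.001  0.969]
L up 0.0 [ -1.9 -40.8   0. ]
L up -20.0 [  5.1 -36.6 -20. ]
L up -30.0 [  8.7 -34.5 -30. ]
L dn 0.0 [-20.6 -41.7  -0. ]
L dn -20.0 [-11.6 -37.5 -20. ]
L dn -30.0 [ -7.2 -35.3 -30. ]
R up 0.0 [-2.5 44.6 -0. ]
R up -20.0 [  4.6  40.3 -20. ]
R up -30.0 [  8.2  38.2 -30. ]
R dn 0.0 [-20.3  45.4   0. ]
R dn -20.0 [-11.4  41.1 -20. ]
R dn -30.0 [ -7.   38.9 -30. ]
```

Fingertip geometry (16 mm width, 76 mm gap) fits a plane about 25 mm behind the reported TCP. Going lower is safe in either case: the fingers sit outside the carriage plate. So I'll retreat, lower and creep again.

Call:
drive_tool([
  [82,[-26,1,0],[0,0,0]],
  [82,[-26,1,0],[0,0,0]],
  [82,[-26,1,12],[0,0,0]],
  [82,[-26,1,18],[0,0,0]],
  [82,[-26,1,23],[0,0,0]],
  [82,[-26,1,23],[0,0,0]],
])

```text
clock: 5.3
position: [0.5619, -0.0289, 0.0712]
ee_rot: [0.973, -0.084, 0.215, 0.019]
contact_force: [0.3, -0.1, 0.1]
opening: 0.871
grip_force: 0.0
```

Call:
drive_tool([
  [82,[10,0,0],[0,0,0]],
  [82,[11,0,0],[0,0,0]],
  [82,[12,0,0],[0,0,0]],
  [82,[13,0,0],[0,0,0]],
  [82,[14,0,0],[0,0,0]],
  [82,[15,0,0],[0,0,0]],
  [82,[16,0,0],[0,0,0]],
  [82,[16,0,0],[0,0,0]],
])

```text
clock: 6.1
position: [0.5761, -0.0313, 0.0791]
ee_rot: [0.973, -0.084, 0.216, 0.019]
contact_force: [-2.5, -0.4, -0.1]
opening: 0.876
grip_force: 1.4
```

```bash
python3 look.py
```

```text
('mast mm', array([ 96.1, -18.8,  -7.2]), 'rot err', array([0.0005, 0.0002, 0.0004]), 'F mast', array([-2.17, -0.77,  0.93]), 'open', 82.3, 'grip', 1.4, 't', 6.1)
[131.5  96.4  38. ] [106.4 100.8  38. ]
[130.4  -4.2  38. ] [105.8  -3.6  38. ]
[ 129.8 -105.1   38. ] [ 105.1 -108.3   38. ]
```

Contact: the board has moved about 4 mm with the fingers. Now I'll push most of the way.

Call:
drive_tool([
  [82,[5,0,0],[0,0,0]],
  [82,[12,0,0],[0,0,0]],
  [82,[19,0,0],[0,0,0]],
  [82,[26,0,0],[0,0,0]],
  [82,[33,0,0],[0,0,0]],
  [82,[40,0,0],[0,0,0]],
  [82,[47,0,0],[0,0,0]],
  [82,[54,0,0],[0,0,0]],
  [82,[61,0,0],[0,0,0]],
  [82,[67,0,0],[0,0,0]],
  [82,[73,0,0],[0,0,0]],
  [82,[77,0,0],[0,0,0]],
  [82,[80,0,0],[0,0,0]],
  [82,[80,0,0],[0,0,0]],
  [82,[80,0,0],[0,0,0]],
])

```text
clock: 7.65
position: [0.648, -0.0435, 0.1134]
ee_rot: [0.973, -0.084, 0.216, 0.019]
contact_force: [-1.6, -0.8, -1.4]
opening: 0.871
grip_force: 1.1
```

```bash
python3 look.py
python3 - <<'E'
from h import *
s=bot.capture("scene"); t=bot.capture("top"); 
for n,cc in(("top",t),("scene",s)):
    for st,ce,m in comps(mask(cc["pixels"],"red"),8):
        if st[4]<200 and st[2]<40:
            ys,xs=np.nonzero(m); q=np.array([onmast(cc,(x,y)) for x,y in zip(xs,ys)])*1e3; print(n,st,"ctr",q.mean(0).round(1),q.min(0).round(1),q.max(0).round(1))
for m in ([194.5,110,10],[194.5,-110,10],[194.5,0,10],[204.5,0,0]): print(m,proj(s,world(np.array(m)/1e3)).round(1))
b=cv2.resize(s["pixels"][130:280,90:290],None,fx=4,fy=4,interpolation=cv2.INTER_CUBIC); cv2.imwrite("pics/p5.png",b)
E
```

```text
('mast mm', array([176.7, -18.4,  -6.9]), 'rot err', array([ 0.0001, -0.0011,  0.0006]), 'F mast', array([-1.89, -1.05, -0.65]), 'open', 81.8, 'grip', 1.1, 't', 7.65)
[211.9  97.   38. ] [187.3 101.4  38. ]
[211.4  -3.9  38. ] [186.2  -3.3  38. ]
[ 210.8 -105.4   38. ] [ 185.6 -108.6   38. ]
top [287  91  17   8  87] ctr [210.6   0.   -0. ] [206.9 -10.9  -0. ] [214.4  12.2   0. ]
scene [175 215  21  21 124] ctr [217.1  10.    0. ] [207.7  -8.7  -0. ] [239.2  26.8   0. ]
[194.5, 110, 10] [279.7 237.8]
[194.5, -110, 10] [112.8 175.8]
[194.5, 0, 10] [191.3 205. ]
[204.5, 0, 0] [185.8 215.7]
```

View pics/p5.png

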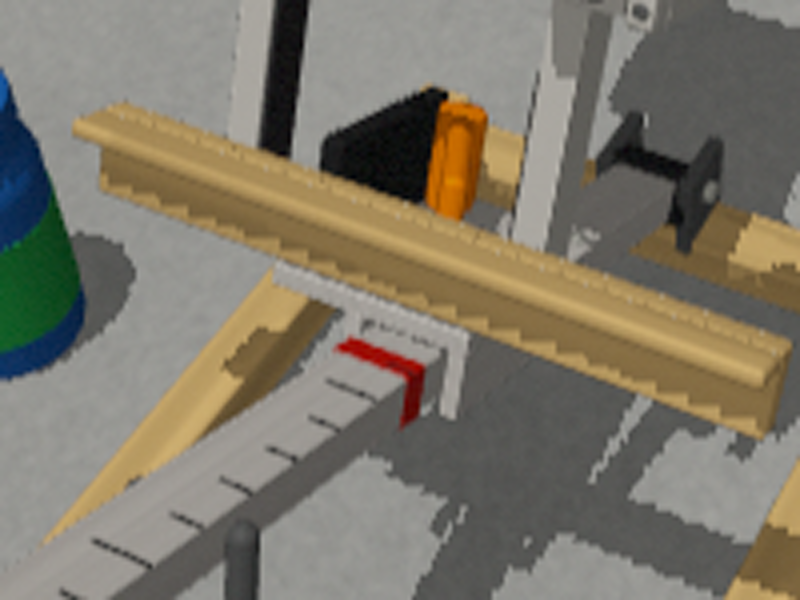

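The scene view shows the tape (lower edge roughly (348,338)–(425,368) in the crop) and the carriage's uphill end (275,266)–(467,335), still some mm short of it.

Run:
```python
from h import *
s=bot.capture("scene")
for n,u,z in (("plate L?",(276,264),.009),("plate R?",(468,333),.009),("tape lo",(350,337),0),("tape lo",(424,366),0),("tape hi",(337,349),0),("tape hi",(408,378),0)):
    print(n,(onmast(s,(90+u[0]/4-.4,130+u[1]/4-.4),z)*1e3).round(1))
```

```text
plate L? [199.  -41.2   9. ]
plate R? [197.5  21.8   9. ]
tape lo [207.6  -9.6   0. ]
tape lo [208.   14.8   0. ]
tape hi [216.4  -8.6  -0. ]
tape hi [217.2  14.8   0. ]
```

Call:
drive_tool([
  [82,[3,0,0],[0,0,0]],
  [82,[6,0,0],[0,0,0]],
  [82,[8,0,0],[0,0,0]],
  [82,[8,0,0],[0,0,0]],
])

```text
clock: 8.25
position: [0.6554, -0.0448, 0.1169]
ee_rot: [0.973, -0.084, 0.216, 0.019]
contact_force: [-1.6, 0.9, 0.2]
opening: 0.877
grip_force: 1.1
```

```bash
python3 look.py
python3 - <<'E'
from h import *
s=bot.capture("scene")
b=s["pixels"][185:250,145:225]; b=cv2.resize(b,None,fx=9,fy=9,interpolation=cv2.INTER_CUBIC); cv2.imwrite("pics/p6.png",b)
for st,ce,m in comps(mask(s["pixels"],"red"),8):
    if st[4]<300 and st[2]<40: print(st,ce)
E
```

```text
('mast mm', array([185. , -18.5,  -7. ]), 'rot err', array([ 0.0002, -0.0011,  0.0005]), 'F mast', array([-1.51,  0.66,  0.87]), 'open', 82.4, 'grip', 1.1, 't', 8.25)
[220.2  96.9  38. ] [195.1 101.3  38. ]
[219.2  -3.9  38. ] [194.5  -3.3  38. ]
[ 219.1 -105.4   38. ] [ 193.9 -108.6   38. ]
[175 214  21  22 125] [187.848 222.584]
```

View pics/p6.png

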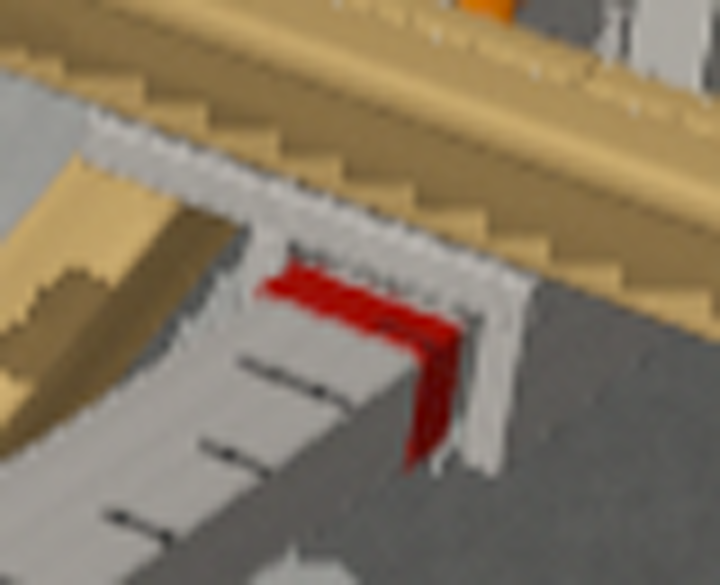

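The close-up shows the tape's lower edge running from about (290,262) to (462,328). The carriage's uphill end face lies just beside it, its top edge from (95,110) to (535,280).

Run:
```python
from h import *
s=bot.capture("scene")
for n,u,z in (("plate R",(95,110),.009),("plate L",(535,280),.009),("tape lo",(290,262),0),("tape lo",(462,328),0),("tape hi",(258,292),0),("tape hi",(420,355),0)):
    print(n,(onmast(s,(145+u[0]/9-.45,185+u[1]/9-.45),z)*1e3).round(1))
for X in (202,204,206,208,210): print(X,[((proj(s,world(np.array([X,y,z])/1e3))-[144.55,184.55])*9).round(0) for y,z in((-42,9),(24,9),(-8,0),(16,0))])
```

```text
plate R [204.5 -42.4   9. ]
plate L [205.7  22.8   9. ]
tape lo [207.5 -10.1   0. ]
tape lo [207.6  14.9   0. ]
tape hi [217.2  -8.9   0. ]
tape hi [217.3  14.4  -0. ]
202 [array([109., 105.]), array([557., 273.]), array([327., 253.]), array([491., 315.])]
204 [array([100., 110.]), array([550., 279.]), array([319., 258.]), array([483., 321.])]
206 [array([ 91., 115.]), array([542., 284.]), array([310., 263.]), array([476., 326.])]
208 [array([ 83., 120.]), array([535., 290.]), array([302., 269.]), array([468., 332.])]
210 [array([ 74., 125.]), array([527., 296.]), array([294., 274.]), array([460., 338.])]
```

Scene suggests ~2 mm short, wrist and travel ~0–1. I'll advance 1.5 mm. The fingers may reach further as they close (tips seen ~24 mm behind the TCP when open), so I'll close in stages and measure tip depth.

Call:
drive_tool([
  [78,[1.5,0,-1],[0,0,0]],
  [72,[1.5,0,-2],[0,0,0]],
  [66,[1.5,0,-3],[0,0,0]],
  [66,[1.5,0,-3],[0,0,0]],
])

```text
clock: 8.8
position: [0.6545, -0.0453, 0.1194]
ee_rot: [0.973, -0.084, 0.215, 0.019]
contact_force: [-2.4, -1.8, -1.6]
opening: 0.702
grip_force: 1.6
```

```bash
python3 look.py
cat > tip.py <<'E'
from h import *
w=bot.capture("wrist"); g=cv2.cvtColor(w["pixels"],cv2.COLOR_BGR2GRAY); hsv=cv2.cvtColor(w["pixels"],cv2.COLOR_BGR2HSV)
s=bot.read_state(); Rt=R.from_quat(s["ee_rot"]).as_matrix(); op=s["opening"]*94
# tip corner rows/cols: neutral dark pixels (pads) inside the finger zone
m=((g<45)&(hsv[...,1]<90)).astype(np.uint8); m[290:]=0; m[:190]=0
for st,ce,k in comps(m,60):
    ys,xs=np.nonzero(k); print("dark",st,"leftmost col rows",ys[xs<=xs.min()+1].min(),ys[xs<=xs.min()+1].max(),"rightmost",ys[xs>=xs.max()-1].min(),ys[xs>=xs.max()-1].max())
for z in (0,-5,-10,-15,-20,-25): 
    print(z,[proj(w,s["position"]+Rt@(np.array([x,y,z])/1e3)).round(0) for y in(-op/2,op/2) for x in(8,-8)])
E
python3 tip.py
```

```text
('mast mm', array([185.3, -19.1,  -4.3]), 'rot err', array([0.0011, 0.0008, 0.0004]), 'F mast', array([-2.57, -2.15, -0.59]), 'open', 66.0, 'grip', 1.6, 't', 8.8)
[220.5  98.   38. ] [195.6 102.5  38. ]
[219.4  -3.3  38. ] [194.9  -2.6  38. ]
[ 219.3 -105.4   38. ] [ 194.3 -108.6   38. ]
dark [ 158  230   38   60 1040] leftmost col rows 286 289 rightmost 231 253
dark [ 280  231   22   59 1177] leftmost col rows 231 289 rightmost 242 289
dark [ 314  231   38   59 1033] leftmost col rows 231 251 rightmost 285 289
dark [   0  264  118   26 2643] leftmost col rows 283 289 rightmost 269 289
dark [ 392  264  120   26 2689] leftmost col rows 276 289 rightmost 283 289
0 [array([199., 208.]), array([200., 232.]), array([306., 208.]), array([305., 232.])]
-5 [array([198., 210.]), array([199., 235.]), array([307., 210.]), array([306., 235.])]
-10 [array([196., 213.]), array([197., 238.]), array([308., 213.]), array([307., 238.])]
-15 [array([195., 215.]), array([196., 241.]), array([309., 215.]), array([308., 241.])]
-20 [array([193., 218.]), array([195., 244.]), array([311., 218.]), array([310., 244.])]
-25 [array([192., 221.]), array([193., 248.]), array([312., 221.]), array([311., 248.])]
```

Run:
```python
from h import *
w=bot.capture("wrist"); p=w["pixels"]; g=cv2.cvtColor(p,cv2.COLOR_BGR2GRAY)
for r in (244,250,260):
    print(r,g[r,272:330].tolist())
    for u in (279.5,298,302): print(u,(onmast(w,(u,r),.047)*1e3).round(1))
h=cv2.cvtColor(p,cv2.COLOR_BGR2HSV); m=((h[...,0]>5)&(h[...,0]<14)&(h[...,1]>170)&(h[...,2]>90)).astype(np.uint8)
for st,ce,k in comps(m,60):
    ys,xs=np.nonzero(k); i=xs.argmin(); print("lever",st,"left",xs[i],ys[i],(onmast(w,(xs[i],ys[i]),.045)*1e3).round(1))
```

```text
244 [114, 117, 117, 120, 118, 118, 118, 121, 78, 26, 6, 7, 11, 9, 10, 18, 21, 22, 27, 26, 26, 27, 28, 26, 26, 27, 26, 25, 19, 71, 159, 165, 159, 155, 154, 156, 158, 158, 158, 157, 161, 136, 56, 9, 12, 16, 14, 13, 14, 16, 15, 12, 15, 19, 27, 24, 24, 62]
279.5 [191.  -32.2  47. ]
298 [191. -41.  47.]
302 [191.  -42.9  47. ]
250 [191, 146, 136, 139, 120, 117, 118, 123, 62, 14, 10, 10, 12, 11, 13, 22, 21, 24, 25, 27, 28, 27, 26, 26, 28, 27, 26, 27, 24, 16, 78, 160, 163, 159, 158, 161, 160, 159, 158, 158, 163, 124, 46, 7, 12, 14, 13, 13, 12, 15, 13, 14, 12, 15, 11, 11, 18, 26]
279.5 [187.9 -32.2  47. ]
298 [187.9 -41.1  47. ]
302 [187.9 -43.   47. ]
260 [187, 189, 191, 192, 195, 132, 115, 123, 53, 7, 11, 11, 9, 9, 16, 22, 21, 26, 26, 27, 26, 28, 26, 26, 27, 28, 28, 25, 23, 13, 91, 96, 95, 94, 93, 90, 90, 92, 92, 90, 92, 92, 92, 90, 91, 70, 28, 10, 11, 14, 13, 14, 13, 11, 13, 14, 14, 15]
279.5 [182.7 -32.3  47. ]
298 [182.7 -41.3  47. ]
302 [182.7 -43.2  47. ]
lever [212 232  52  68 968] left 212 256 [183.9   0.5  45. ]
lever [253 338  28   6  89] left 253 338 [137.6 -19.4  45. ]
```

Grip's right face measures y = -43 and the lever's outer side about y = 0, matching the data. Now I'll close, keeping the right pad by the grip and sweeping the left pad rightwards while holding the tray.

Call:
drive_tool([
  [58,[1.2,-1.6,2],[0,0,0]],
  [54,[1.2,-1.6,2],[0,0,0]],
  [50,[1.2,0.4,2],[0,0,0]],
  [46,[1.2,2.4,2],[0,0,0]],
  [42,[1.2,4.4,2],[0,0,0]],
  [38,[1.2,6.4,2],[0,0,0]],
  [34,[1.2,8.4,2],[0,0,0]],
  [30,[1.2,10.4,2],[0,0,0]],
  [26,[1.2,12.2,2],[0,0,0]],
  [26,[1.2,12.2,2],[0,0,0]],
], newtons=40)

```text
clock: 9.95
position: [0.6533, -0.0569, 0.1179]
ee_rot: [0.973, -0.084, 0.214, 0.019]
contact_force: [-6.9, 2.7, 1.1]
opening: 0.277
grip_force: 5.2
```

```bash
python3 look.py
```

```text
('mast mm', array([185.4, -30.8,  -6. ]), 'rot err', array([0.0002, 0.0032, 0.0003]), 'F mast', array([-6.17,  1.51,  4.08]), 'open', 26.0, 'grip', 5.2, 't', 9.95)
[220.2  85.3  38. ] [195.9  89.7  38. ]
[219.6  -9.9  38. ] [194.7  -9.1  38. ]
[ 219.5 -105.7   38. ] [ 194.1 -108.5   38. ]
```

Run:
```python
from h import *
s=bot.capture("scene")
b=s["pixels"][185:250,145:225]; b=cv2.resize(b,None,fx=9,fy=9,interpolation=cv2.INTER_CUBIC)
# left-end plate corner & tape profile, with predicted end-face outlines for X=205,207.5
for X,col in ((205.,(255,0,0)),(207.5,(0,255,0))):
    for y,z in ((-43,9),(24,9),(24,-12)):
        u=(proj(s,world(np.array([X,y,z])/1e3))-[144.55,184.55])*9; cv2.circle(b,tuple(int(v) for v in u),2,col,-1)
old=cv2.imread("pics/p6.png")
print(np.abs(old.astype(int)-b).mean())
cv2.imwrite("pics/p7.png",b)
```

```text
4.053586578031022
```

View pics/p7.png

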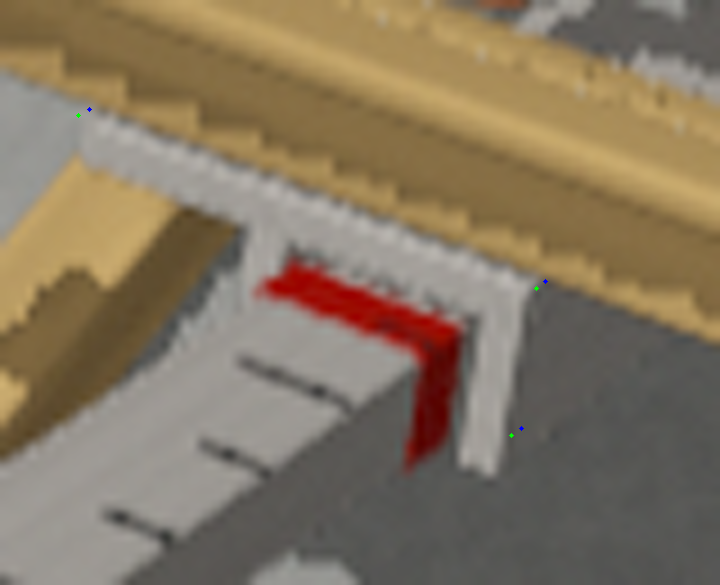

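Plate end plane at the mast's top face sits about row 292 at column 376, against the tape edge at row 295. That leaves a gap of about 1 mm, so I'll nudge 1 mm uphill and then squeeze.

Call:
drive_tool([
  [26,[1,0,0],[0,0,0]],
  [26,[2,0,0],[0,0,0]],
  [26,[2,0,0],[0,0,0]],
])

```text
clock: 10.35
position: [0.6549, -0.0573, 0.1186]
ee_rot: [0.973, -0.084, 0.214, 0.019]
contact_force: [-8.1, 3.9, 1.7]
opening: 0.277
grip_force: 5.2
```

```bash
python3 look.py
```

```text
('mast mm', array([187.2, -30.9,  -6. ]), 'rot err', array([0.0004, 0.0037, 0.0004]), 'F mast', array([-7.15,  2.42,  5.23]), 'open', 26.0, 'grip', 5.2, 't', 10.35)
[222.4  85.1  38. ] [197.6  89.6  38. ]
[221.4 -10.   38. ] [196.5  -9.1  38. ]
[ 220.8 -105.8   38. ] [ 195.9 -108.6   38. ]
```

Call:
drive_tool([
  [23,[0,1.2,0],[0,0,0]],
  [20,[0,2.2,0],[0,0,0]],
  [10,[0,2.2,0],[0,0,0]],
  [10,[0,2.2,0],[0,0,0]],
  [10,[0,2.2,0],[0,0,0]],
  [10,[0,2.2,0],[0,0,0]],
  [10,[0,2.2,0],[0,0,0]],
], newtons=45)

```text
clock: 11.1
position: [0.6548, -0.0592, 0.1187]
ee_rot: [0.973, -0.084, 0.214, 0.018]
contact_force: [-6.1, 3.2, 1.5]
opening: 0.193
grip_force: 48.3
```

```bash
python3 look.py
python3 - <<'E'
from h import *
s=bot.capture("scene"); w=bot.capture("wrist")
b=cv2.resize(s["pixels"][185:250,145:225],(480,390),interpolation=cv2.INTER_CUBIC); a=w["pixels"][180:310,190:297]
cv2.imwrite("pics/p8.png",np.hstack([b,cv2.resize(a,(320,390),interpolation=cv2.INTER_CUBIC)]))
E
```

```text
('mast mm', array([187.5, -32.8,  -6.1]), 'rot err', array([-0.0004,  0.003 , -0.0004]), 'F mast', array([-5.31,  2.08,  4.08]), 'open', 18.1, 'grip', 48.3, 't', 11.1)
[222.3  83.2  38. ] [197.5  87.7  38. ]
[221.7 -11.   38. ] [196.8 -10.1  38. ]
[ 221.5 -105.8   38. ] [ 196.2 -108.5   38. ]
```

View pics/p8.png

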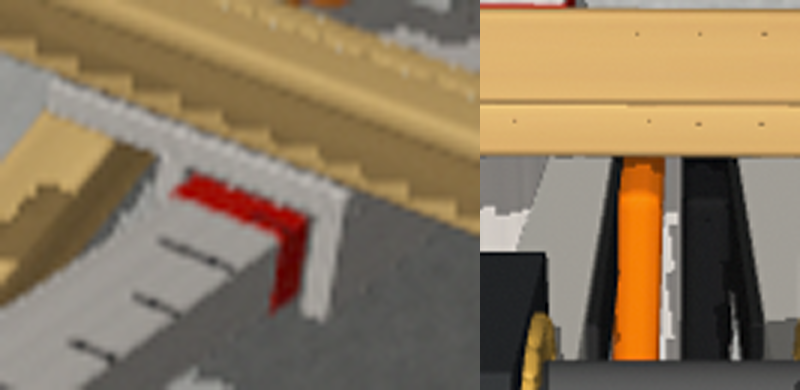

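The scene crop shows the carriage end flush with the tape's lower edge (~0–1 mm). The wrist crop shows the lever parallel to the grip between the pads: 48 N at 18 mm opening, so fully closed. Handing in.

```bash
python3 -c "
from bench import bot
print(bot.finish_job())"
```

```text
the job is handed in; nothing more can be done
None
```

The job is handed in: the tray sits at the mark to within about 1 mm by the camera views, the lever is fully closed, and the fingers are still squeezing lever and grip at about 48 N; the hand-in returned no verdict.

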